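# Tip a glazed specimen mount over onto the examination board

## Robot

A 6-joint arm with a two-finger parallel gripper is mounted at the origin on the work surface. World frame = base frame: x ahead of the robot, y to its left, z up, the work surface at z = 0. Lengths are in m, angles in rad, forces in N, time in s.
With the tool pointing down it reaches from about 0.3 to 0.775 m from the base axis. Payload 14.6 kg.
Tool frame: the origin (TCP) lies midway between the tips of the shut fingers; the grasp point (between the pads) lies 19 mm behind it; y points along the fingers, z is the direction in which the jaws open and shut, and the axes are right-handed (so a half turn about y gives the same grasp; the last joint's range is limited). The gripper opens to 85 mm and grips with 20 to 120 N. Pads are 22 mm wide; open, the fingers measure 114 mm over their backs; the gripper's body (76 mm by 85 mm) begins 54 mm behind the grasp point. The pads swing forward as they close: fully open they stand 13 mm farther back than shut.
Start: joints at [1.132, 0.3, 1.521, -0, 1.321, -0.067], TCP at [0.2, 0.512, 0.231] pointing down, gripper open.
Joint ranges: [-3.03, 3.03], [-0.79, 2.21], [0.23, 2.52], [-1.04, 4.18], [0, 3.07], [-2.55, 2.55]. Speed limits (rad/s): [2.22, 2.22, 2.57, 3.14, 3.14, 3.14].

## Interface

Orientations are given as a unit quaternion [w, x, y, z].
In Python, from rig import ctrl gives the robot as it stands.
- The arm moves only by the tool step_arm, never from a script. Its argument "commands" is a list of rows, each a list of 2 entries, a list of its own where there are three numbers: the shift along the tool's x, y, z in cm, then the turn about the tool's y in rad. In form: [[[dx, dy, dz], turn], ...]. A call has 1 to 20 rows; each row is the pose to reach, as a shift and turn from the pose measured when the call began, along the tool's axes at that moment; what a row does not reach only later rows make up. A row lasts 1/8 s, in which the tool goes at most 62.5 mm and 10.7 degrees, less where a joint would pass 70% of its speed; a pose out of reach is approached as far as the arm can. A call with a gripper value outside its range is refused whole. "hand" is the opening in per cent of the stroke, from 0 (shut) to 100 (fully open), set as the call begins (left out, the last holds). The fingers move at their own pace and stop on an object; "force" is the grip in N (left out, the last holds). Time passes only in rows, so rows that repeat a pose let the fingers close. It gives the time, the measured TCP pose, the force and the opening at its end, in the units of the state.
- ctrl.read_state(): the state, without advancing time (a new reading comes with each control period).
- ctrl.grab_frame(name): name is "scene" or "top"; returns a dict with "pixels" (480x640x3 uint8, red, green, blue), "K" (3x3 intrinsics, pixels), "D" ([k1, k2, p1, p2, k3] as OpenCV has them; the pictures are not rectified), "R" (3x3) and "t" (3): a world point X has camera coordinates R X + t. Camera axes: x right, y down, z forward; pixel columns grow to the right and rows downward; lengths in m; the calibration is good to about 2 mm. A picture is of the moment at which its call begins. There is no depth.
- ctrl.sign_off(): hands the job in, once; it reports no verdict.
The state is a dict: "clock": time; "q": joint angles; "qd": joint speeds; "joint_torque": joint torques, N m; "tool_pos": TCP position; "tcp_rot": TCP orientation; "contact_force": force on the tool from outside, world axes, zero at the start; "wrist_torque": the same for the moment, N m; "finger_gap": finger opening in m.
Only numpy, scipy, OpenCV 4.12 (cv2) and the standard library are available. Lean on these libraries where they do the work, as an engineer would, in place of code of your own. Each camera call takes 0.05 s, during which the arm holds its last target. There are 200 camera calls.

## Task

The small specimen mount lies glass down on the table in front of the thick examination board. Without picking it up, push it with the fingertips against the board's near edge until it tips up on edge and falls over onto the board glass up, then push it on until all of it lies on the board. Leave the thread spool, the pin jar and the steel weight where they are.

Things in the scene. Friction and masses are not known exactly. Their poses are not given: they have to be found in the camera images.
- mount: Loose specimen mount, 17 mm thick, about 75 to 155 g: wooden back plate 100 (x) x 110 (y) x 5 mm with a smaller glazed case 76 x 86 x 12 mm centred on its other side. It starts glass down: the back plate's rim overhangs by 12 mm all round, 12 to 17 mm above the table. Origin: centre of the outer glass face. z points from glass to back (up at the start, down when turned over).
- mount_centre (a point): centre of the mount, half-way through its thickness (8.5 mm above the table at the start); axes as the mount's: its x points roughly across the board at the start, within 0.3 rad
- board: Heavy fixed examination board, a flat slab 200 mm (its x) by 360 mm (its y) by 22 mm high with upright sides. Origin: centre of its underside, on the table. x points away from the robot, across the board, z up. Its -x side, the near edge, is the upright 22 mm step that the mount is pushed against.
- board_edge (a point): middle of the top of the board's near edge (22 mm above the table); axes as the board's, x points across the board, y along the edge
- spool: bystander: wooden thread spool standing on the table, 34 mm across, 46 mm high; origin at the centre of its underside
- pin_jar: bystander: clear jar with a steel cap on the table, 42 mm across, 50 mm high; origin at the centre of its underside
- weight: bystander: round steel weight with a knob on top, standing on the board near its +y end, 44 mm across, 40 mm high; origin at the centre of its underside
- mount_corner_a (a point): corner of the mount's back plate at -50 mm in its x, -55 mm in its y, half-way through the plate (14.5 mm above the table at the start)
- mount_corner_b (a point): corner of the mount's back plate at -50 mm in its x, +55 mm in its y, half-way through the plate (14.5 mm above the table at the start)
- mount_corner_c (a point): corner of the mount's back plate at +50 mm in its x, -55 mm in its y, half-way through the plate (14.5 mm above the table at the start)
- mount_corner_d (a point): corner of the mount's back plate at +50 mm in its x, +55 mm in its y, half-way through the plate (14.5 mm above the table at the start)
Things that resemble listed ones, but are neither listed nor needed, are in the scene too. Several things have the shape of the mount; the one meant has the colours described above.

How it is judged:
By the outcome, as a careful person would: the job done as asked, in the order asked, and still so for the second after the job is handed in, with the robot touching nothing.
It also fails if it takes over 69 s, if anything falls off the work surface, if the arm or the gripper's body presses on something with over 40 N, if the wrist force passes 120 N, or if a joint passes its speed limit or range.

## Working session

There is one attempt and no reset: what is moved stays moved. The work goes in short steps, Python scripts to look and compute and a tool call to move; the robot and the scene stay as the last step left them, time stands still between calls to the robot, and variables do not carry over. Pictures are saved under pics/ and viewed, about 8 in all and at most 12, crops included, and the job is handed in when it is done.

Besides the shell and the picture viewer there is one more tool, called after ">>>" as name(argument=value, ...) on one line, values as JSON. step_arm: Moves the arm, as the interface text tells. Its arguments: {"type":"object","properties":{"commands":{"type":"array"},"hand":{"type":"number"},"force":{"type":"number"}},"required":["commands"]}

```bash
mkdir -p pics && ls
python3 - <<'E'
from rig import ctrl
import cv2,pickle
s=ctrl.read_state();print({k:s[k] for k in('clock','tool_pos','tcp_rot','contact_force','finger_gap')})
for n in('scene','top'):
    f=ctrl.grab_frame(n);cv2.imwrite(f'pics/{n}0.png',f['pixels'][:,:,::-1]);pickle.dump(f,open(f'{n}0.pkl','wb'))
    print(n,-f['R'].T@f['t'],f['R'],f['K'],f['D'])
E
```

```text
pics
{'clock': 0.0, 'tool_pos': array([0.19970426, 0.51220392, 0.23069127]), 'tcp_rot': array([-0.69450479,  0.69534371, -0.13080546,  0.13057622]), 'contact_force': array([0.82511132, 0.54878526, 0.42403425]), 'finger_gap': 0.08542806698459247}
scene [1.27332442 0.05497054 0.56754833] [[ 0.01443903  0.99987332 -0.00669709]
 [ 0.59885371 -0.01401125 -0.80073586]
 [-0.80072826  0.00755127 -0.59898016]] [[482.91254004   0.         320.18048803]
 [  0.         482.91254004 241.23153036]
 [  0.           0.           1.        ]] [-0.08286989  0.          0.          0.          0.        ]
top [0.53377958 0.06561264 0.98254282] [[ 8.88073689e-04 -9.99451413e-01  3.31071733e-02]
 [-9.98725722e-01 -2.55702316e-03 -5.04023209e-02]
 [ 5.04593267e-02 -3.30202246e-02 -9.98180105e-01]] [[623.7988356    0.         307.41814794]
 [  0.         623.7988356  245.08096143]
 [  0.           0.           1.        ]] [-0.00823824  0.          0.          0.          0.        ]
```

View pics/scene0.png

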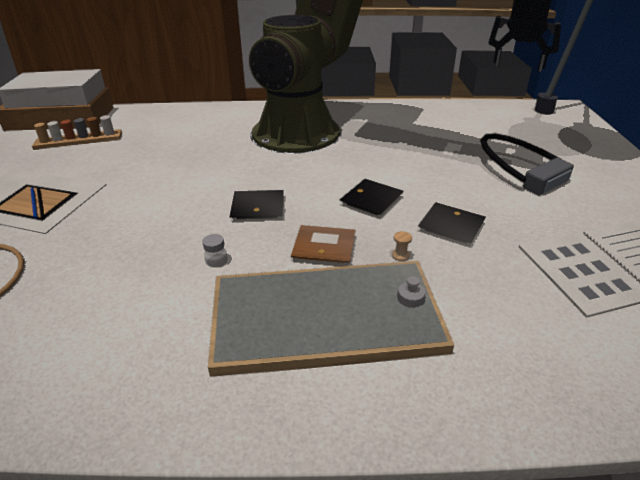

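View pics/top0.png

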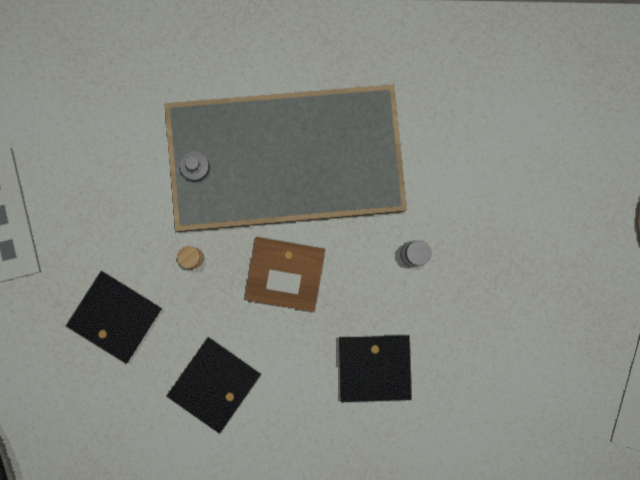

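Mount: brown plate with a white label, top view about (285,274). The board's near edge runs (177,230)–(405,211). The spool is at (190,257), the jar at (416,254) and the weight at (194,165). The black plates are decoys.

```bash
cat > h.py <<'E'
import numpy as np,cv2,pickle
from scipy.spatial.transform import Rotation as Ro
def ray(f,uv,z):
    p=cv2.undistortPoints(np.float64(uv).reshape(-1,1,2),f['K'],f['D']).reshape(-1,2)
    d=np.c_[p,np.ones(len(p))]@f['R']; c=-f['R'].T@f['t']
    return c+d*((z-c[2])/d[:,2])[:,None]
def big(mask,near=None):
    mask=cv2.morphologyEx(mask.astype(np.uint8),cv2.MORPH_OPEN,np.ones((3,3)))
    mask=cv2.morphologyEx(mask,cv2.MORPH_CLOSE,np.ones((9,9)))
    cs=[c for c in cv2.findContours(mask,cv2.RETR_EXTERNAL,cv2.CHAIN_APPROX_NONE)[0] if cv2.contourArea(c)>60]
    return sorted(cs,key=cv2.contourArea)[::-1]
def axes(s):
    q=s['tcp_rot'];return Ro.from_quat([q[1],q[2],q[3],q[0]]).as_matrix()
E
python3 - <<'E'
from h import *
from rig import ctrl
f=pickle.load(open('top0.pkl','rb'));im=f['pixels'].astype(int)
h=cv2.cvtColor(f['pixels'],cv2.COLOR_RGB2HSV)
for p in[(300,255),(290,150),(230,225),(190,257),(100,50)]:print(p,im[p[1],p[0]],h[p[1],p[0]])
roi=np.zeros((480,640),bool);roi[80:320,160:410]=1
m=(h[...,1]>60)&roi
for c in big(m)[:4]:
    print(cv2.contourArea(c),cv2.minAreaRect(c))
mm=m.copy();mm[:232]=0;mm[:,:225]=0
c=big(mm)[0];b=cv2.boxPoints(cv2.minAreaRect(c));P=ray(f,b,.017)
print('mount',b.round(1).tolist(),P.round(4).tolist(),np.linalg.norm(P-np.roll(P,1,0),axis=1),P.mean(0))
bb=m.copy();bb[236:]=0;c=big(bb)[0];q=cv2.approxPolyDP(cv2.convexHull(c),8,True)[:,0]
B=ray(f,q,.022);print('board',q.tolist(),B.round(4).tolist(),np.linalg.norm(B-np.roll(B,1,0),axis=1))
print('spool',ray(f,[[190,257]],.046),'jar',ray(f,[[418,253]],.05),'weight',ray(f,[[194,167]],.02))
print(axes(ctrl.read_state()).round(3))
E
```

```text
(300, 255) [115  84  56] [ 14 131 115]
(290, 150) [92 97 94] [72 13 97]
(230, 225) [116 100  76] [ 18  88 116]
(190, 257) [146 118  85] [ 16 107 146]
(100, 50) [140 141 132] [ 33  16 141]
29080.5 ((285.21380615234375, 157.5655059814453), (128.2222137451172, 231.8629608154297), 85.2363510131836)
4425.5 ((284.48089599609375, 274.109130859375), (71.02069854736328, 64.42098999023438), 9.92624568939209)
425.5 ((189.91177368164062, 257.35296630859375), (25.223705291748047, 21.585670471191406), 14.03624439239502)
mount [[243.89999389648438, 299.70001220703125], [255.10000610351562, 236.3000030517578], [325.0, 248.5], [313.8999938964844, 312.0]] [[0.4982, 0.1313, 0.017], [0.5961, 0.1148, 0.017], [0.5773, 0.0064, 0.017], [0.4793, 0.0236, 0.017]] [0.10939821 0.09928703 0.11001422 0.09955125] [0.53770987 0.069      0.017     ]
board [[393, 85], [404, 210], [175, 229], [165, 104]] [[0.8345, -0.1005, 0.022], [0.6374, -0.1164, 0.022], [0.6065, 0.2372, 0.022], [0.8007, 0.2549, 0.022]] [0.35697654 0.19781504 0.35491405 0.19499971]
spool [[0.56284683 0.21010655 0.046     ]] jar [[ 0.5694066  -0.13186848  0.05      ]] weight [[0.70292657 0.20942316 0.02      ]]
[[ 0.932 -0.     0.363]
 [-0.363 -0.001  0.932]
 [-0.    -1.    -0.001]]
```

>>> step_arm(commands=[[[38.6, 10, -33.5], -0.458], [[38.6, 10, -33.5], -0.458], [[38.6, 10, -33.5], -0.458], [[38.6, 10, -33.5], -0.458], [[38.6, 10, -33.5], -0.458], [[38.6, 10, -33.5], -0.458], [[38.6, 10, -33.5], -0.458], [[38.6, 10, -33.5], -0.458], [[38.6, 10, -33.5], -0.458], [[38.6, 10, -33.5], -0.458], [[38.6, 10, -33.5], -0.458], [[38.6, 10, -33.5], -0.458], [[38.6, 10, -33.5], -0.458], [[38.6, 10, -33.5], -0.458]], hand=50, force=60)

```text
clock: 1.85
tool_pos: [0.4375, 0.0601, 0.1312]
tcp_rot: [-0.706, 0.707, 0.031, -0.031]
contact_force: [0.1, 0.0, -0.0]
finger_gap: 0.043
```

>>> step_arm(commands=[[[0, 5, 0], 0], [[0, 10, 0], 0], [[0, 12, 0], 0], [[0, 12.5, 0], 0], [[0, 12.5, 0], 0], [[0, 12.5, 0], 0]])

```text
clock: 2.6
tool_pos: [0.4381, 0.0601, 0.0072]
tcp_rot: [-0.706, 0.707, 0.031, -0.03]
contact_force: [0.5, -0.5, -0.1]
finger_gap: 0.0425
```

Run:
```python
from rig import ctrl
import cv2
s=ctrl.read_state();print(s['clock'],s['tool_pos'],s['contact_force'])
f=ctrl.grab_frame('scene');im=f['pixels'][:,:,::-1]
cv2.imwrite('pics/s1.png',cv2.resize(im[130:310,190:450],None,fx=3,fy=3,interpolation=cv2.INTER_CUBIC))
```

```text
2.6 [0.43809349 0.06008664 0.00717748] [ 0.52185517 -0.51635118 -0.06960699]
```

View pics/s1.png

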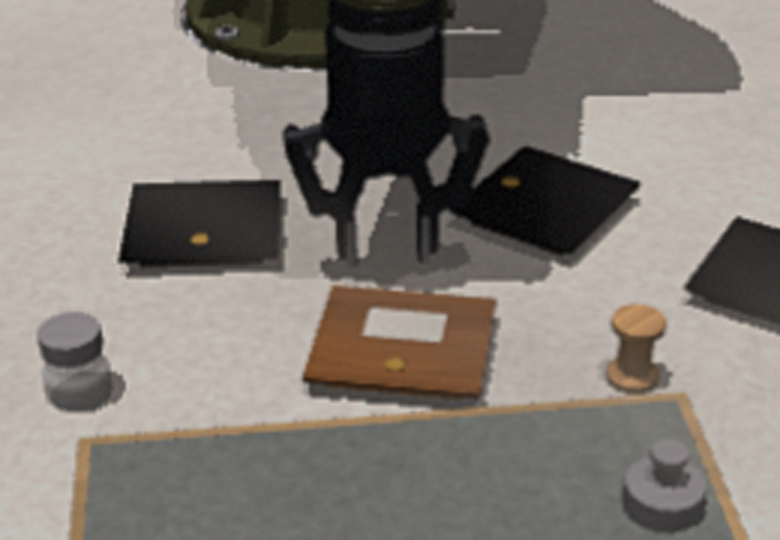

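The fingertips stand clear behind the mount. I'll go lower, then push.

>>> step_arm(commands=[[[0, 0.2, 0], 0], [[0, 0.5, 0], 0], [[0, 0.5, 0], 0]])

```text
clock: 3.02
tool_pos: [0.438, 0.0601, 0.002]
tcp_rot: [-0.706, 0.707, 0.031, -0.03]
contact_force: [-0.1, 0.3, 0.0]
finger_gap: 0.0428
```

Run:
```python
from rig import ctrl
s=ctrl.read_state();print(s['clock'],s['tool_pos'],s['contact_force'])
```

```text
3.025 [0.43797852 0.06007131 0.00196741] [-0.0701989   0.25715544  0.02846177]
```

>>> step_arm(commands=[[[0.5, 0, 0], 0], [[1.0, 0, 0], 0], [[1.5, 0, 0], 0], [[2.0, 0, 0], 0], [[2.5, 0, 0], 0], [[2.9, 0, 0], 0], [[3.3, 0, 0], 0], [[3.7, 0, 0], 0], [[4.1, 0, 0], 0], [[4.5, 0, 0], 0], [[4.9, 0, 0], 0], [[5.2, 0, 0], 0], [[5.5, 0, 0], 0], [[5.8, 0, 0], 0], [[6.1, 0, 0], 0], [[6.3, 0, 0], 0], [[6.3, 0, 0], 0]])

```text
clock: 5.15
tool_pos: [0.5008, 0.0656, 0.002]
tcp_rot: [-0.706, 0.707, 0.031, -0.03]
contact_force: [-0.3, -0.1, -0.9]
finger_gap: 0.0426
```

Run:
```python
from rig import ctrl
import cv2
f=ctrl.grab_frame('top');im=f['pixels'][:,:,::-1]
cv2.imwrite('pics/t2.png',cv2.resize(im[150:330,180:420],None,fx=3,fy=3,interpolation=cv2.INTER_CUBIC))
```

```text
(no output)
```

View pics/t2.png

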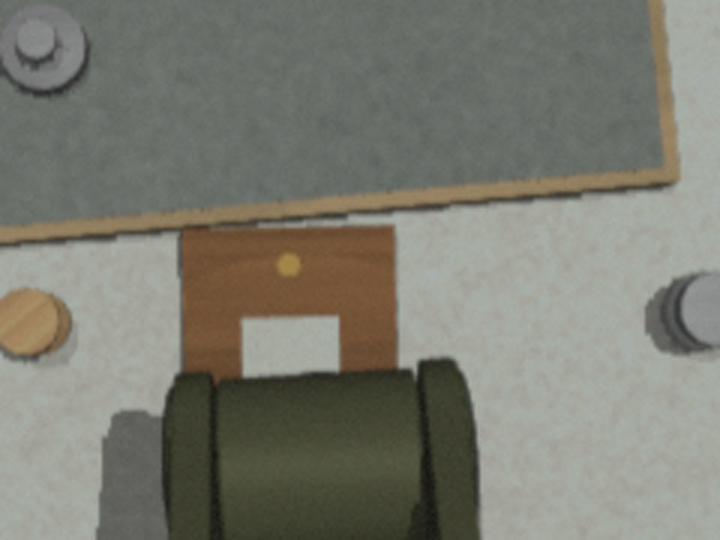

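The mount has mostly aligned: its left corner is at the board edge, with about 0.08 rad left to close on the right. I'll press on.

>>> step_arm(commands=[[[0.2, 0, 0], 0], [[0.4, 0, 0], 0], [[0.5, 0, 0], 0], [[0.6, 0, 0], 0], [[0.6, 0, 0], 0]])

```text
clock: 5.82
tool_pos: [0.5069, 0.0661, 0.0021]
tcp_rot: [-0.706, 0.707, 0.031, -0.03]
contact_force: [-0.4, 0.7, 0.0]
finger_gap: 0.0425
```

>>> step_arm(commands=[[[0.1, 0, 0], 0], [[0.2, 0, 0], 0], [[0.2, 0, 0], 0]])

```text
clock: 6.2
tool_pos: [0.508, 0.0661, 0.0019]
tcp_rot: [-0.706, 0.707, 0.03, -0.031]
contact_force: [-7.7, -2.6, 5.7]
finger_gap: 0.0424
```

>>> step_arm(commands=[[[0.1, 0, 0], 0], [[0.2, 0, 0], 0], [[0.2, 0, 0], 0]])

```text
clock: 6.58
tool_pos: [0.5081, 0.0661, 0.0017]
tcp_rot: [-0.706, 0.707, 0.029, -0.033]
contact_force: [-15.7, -3.5, 11.9]
finger_gap: 0.0425
```

Contact at about 16 N, just where flush was predicted (TCP 111 mm before the edge). Now I'll lift the trailing rim by friction, keeping the pressure on.

>>> step_arm(commands=[[[0.2, -0.2, 0], 0], [[0.2, -0.4, 0], 0], [[0.2, -0.6, 0], 0], [[0.2, -0.8, 0], 0], [[0.25, -1.0, 0], 0], [[0.25, -1.2, 0], 0], [[0.3, -1.5, 0], 0], [[0.3, -1.5, 0], 0]])

```text
clock: 7.58
tool_pos: [0.5089, 0.066, 0.0158]
tcp_rot: [-0.706, 0.707, 0.027, -0.035]
contact_force: [-13.0, -4.3, 1.4]
finger_gap: 0.0427
```

Run:
```python
from rig import ctrl
import cv2
f=ctrl.grab_frame('scene');im=f['pixels'][:,:,::-1]
cv2.imwrite('pics/s3.png',cv2.resize(im[130:310,190:450],None,fx=3,fy=3,interpolation=cv2.INTER_CUBIC))
```

```text
(no output)
```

View pics/s3.png

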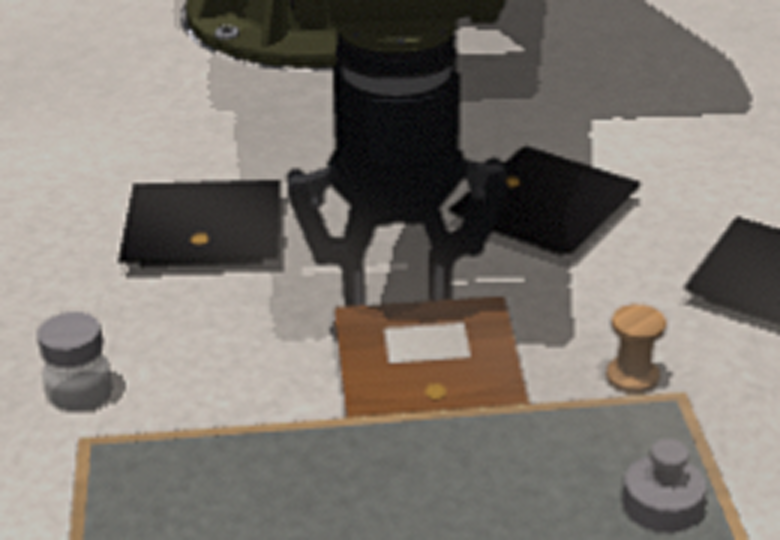

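The trailing rim is up and the leading edge is flush along the board edge. I'll continue along the arc.

>>> step_arm(commands=[[[0.2, -0.3, 0], 0], [[0.25, -0.6, 0], 0], [[0.3, -0.9, 0], 0], [[0.4, -1.2, 0], 0], [[0.5, -1.5, 0], 0], [[0.6, -1.8, 0], 0], [[0.75, -2.1, 0], 0], [[0.9, -2.4, 0], 0], [[0.9, -2.4, 0], 0]])

```text
clock: 8.75
tool_pos: [0.5142, 0.0664, 0.0384]
tcp_rot: [-0.705, 0.707, 0.023, -0.039]
contact_force: [-25.3, -5.4, 8.0]
finger_gap: 0.0425
```

Run:
```python
from rig import ctrl
import cv2,numpy as np
a=ctrl.grab_frame('scene')['pixels'][130:310,220:430,::-1];b=ctrl.grab_frame('top')['pixels'][190:340,200:360,::-1]
a=cv2.resize(a,None,fx=2.5,fy=2.5,interpolation=cv2.INTER_CUBIC)[:375];b=cv2.resize(b,(267,250))
cv2.imwrite('pics/s4.png',np.hstack([a,cv2.copyMakeBorder(b,0,a.shape[0]-250,0,0,0)]))
```

```text
(no output)
```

View pics/s4.png

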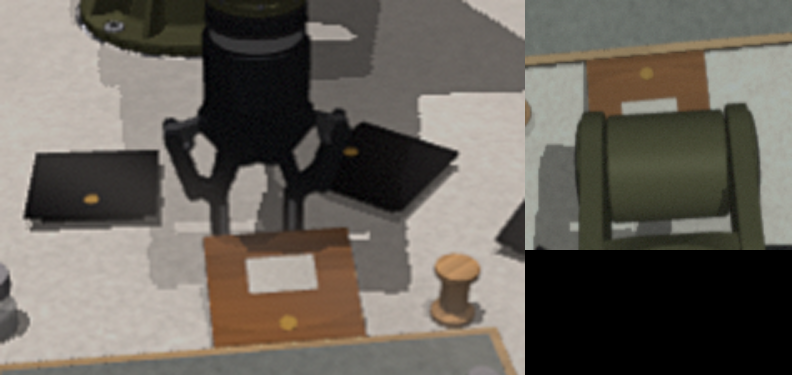

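The tilt is now about 25°, with the leading edge still flush. Continuing.

>>> step_arm(commands=[[[0.15, -0.2, 0], 0], [[0.3, -0.5, 0], 0], [[0.45, -0.75, 0], 0], [[0.65, -1.0, 0], 0], [[0.85, -1.25, 0], 0], [[1.05, -1.5, 0], 0], [[1.25, -1.75, 0], 0], [[1.45, -2.0, 0], 0], [[1.5, -2.0, 0], 0]])

```text
clock: 9.98
tool_pos: [0.5281, 0.0677, 0.0581]
tcp_rot: [-0.705, 0.707, 0.022, -0.041]
contact_force: [-18.1, -2.3, 14.8]
finger_gap: 0.0425
```

Measured motion matches the geometry (about 40°; the force lies along the plate, as in a strut). Now I'll push mainly forward.

>>> step_arm(commands=[[[0.25, -0.3, 0], 0], [[0.55, -0.55, 0], 0], [[0.85, -0.8, 0], 0], [[1.15, -1.05, 0], 0], [[1.5, -1.3, 0], 0], [[1.85, -1.5, 0], 0], [[2.2, -1.7, 0], 0], [[2.6, -1.9, 0], 0], [[3.0, -2.1, 0], 0], [[3.0, -2.1, 0], 0]])

```text
clock: 11.22
tool_pos: [0.5588, 0.0704, 0.0783]
tcp_rot: [-0.705, 0.707, 0.022, -0.04]
contact_force: [-1.3, -0.8, 0.3]
finger_gap: 0.0426
```

Run:
```python
from rig import ctrl
import cv2,numpy as np
a=ctrl.grab_frame('scene')['pixels'][130:310,220:430,::-1];b=ctrl.grab_frame('top')['pixels'][190:340,200:360,::-1]
a=cv2.resize(a,None,fx=2.5,fy=2.5,interpolation=cv2.INTER_CUBIC)[:375];b=cv2.resize(b,(267,250))
cv2.imwrite('pics/s5.png',np.hstack([a,cv2.copyMakeBorder(b,0,a.shape[0]-250,0,0,0)]))
```

```text
(no output)
```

View pics/s5.png

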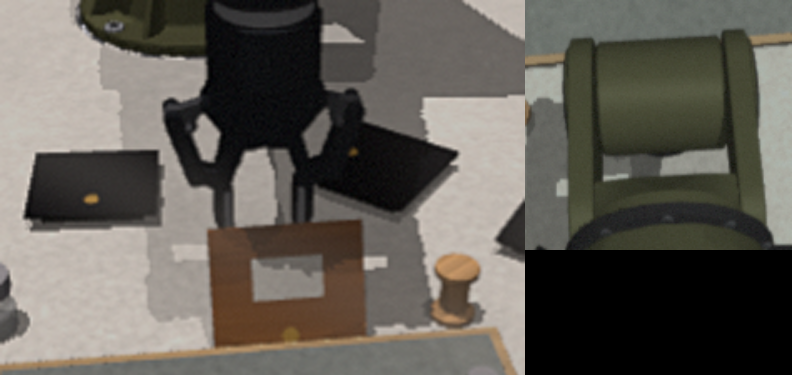

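The tilt is about 64° with a light contact force. I'll push on through vertical.

>>> step_arm(commands=[[[0.4, 0, 0], 0], [[0.8, 0, 0], 0], [[1.2, 0, 0], 0], [[1.6, 0, 0], 0], [[2.0, 0, 0], 0], [[2.4, 0, 0], 0], [[2.8, 0, 0], 0], [[3.2, 0, 0], 0], [[3.6, 0, 0], 0], [[4.0, 0, 0], 0], [[4.3, 0, 0], 0], [[4.6, 0, 0], 0], [[4.9, 0, 0], 0], [[5.2, 0, 0], 0], [[5.5, 0, 0], 0], [[5.8, 0, 0], 0], [[6.1, 0, 0], 0], [[6.1, 0, 0], 0]])

```text
clock: 13.58
tool_pos: [0.6249, 0.0763, 0.0839]
tcp_rot: [-0.706, 0.707, 0.028, -0.034]
contact_force: [7.5, 1.9, 42.9]
finger_gap: 0.0427
```

Run:
```python
from rig import ctrl
import cv2,numpy as np
a=ctrl.grab_frame('scene')['pixels'][130:340,200:430,::-1];b=ctrl.grab_frame('top')['pixels'][100:300,180:360,::-1]
a=cv2.resize(a,None,fx=2.2,fy=2.2,interpolation=cv2.INTER_CUBIC);b=cv2.resize(b,(270,300))
cv2.imwrite('pics/s6.png',np.hstack([a,cv2.copyMakeBorder(b,0,a.shape[0]-300,0,0,0)]))
```

```text
(no output)
```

View pics/s6.png

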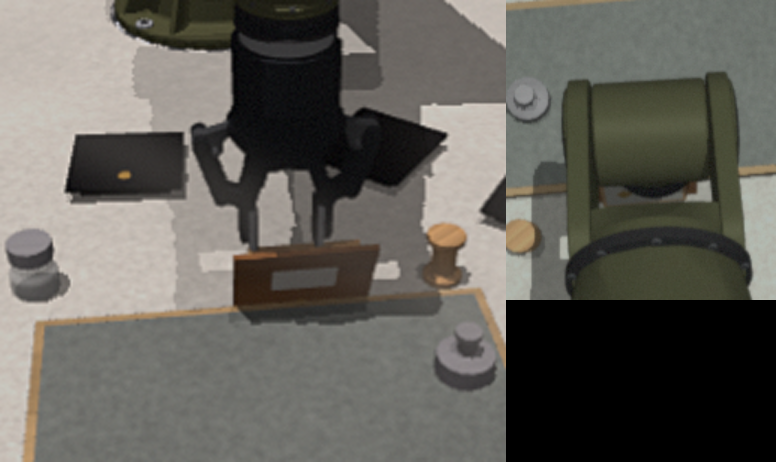

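The mount is just past vertical, but the tips ride in the notch above the glazed case (43 N upward). I'll relieve that and then push the rim forward.

>>> step_arm(commands=[[[0, -0.1, 0], 0], [[0.1, -0.2, 0], 0], [[0.2, -0.2, 0], 0]])

```text
clock: 14.05
tool_pos: [0.6265, 0.0764, 0.0851]
tcp_rot: [-0.706, 0.707, 0.027, -0.035]
contact_force: [0.1, -0.0, 0.7]
finger_gap: 0.0427
```

>>> step_arm(commands=[[[0.3, 0, 0], 0], [[0.6, 0, 0], 0], [[0.9, 0, 0], 0], [[1.2, 0, 0], 0], [[1.5, 0, 0], 0], [[1.5, 0, 0], 0]])

```text
clock: 14.8
tool_pos: [0.6416, 0.0777, 0.0849]
tcp_rot: [-0.706, 0.707, 0.027, -0.035]
contact_force: [0.5, 0.9, 0.7]
finger_gap: 0.043
```

Run:
```python
from rig import ctrl
import cv2,numpy as np
a=ctrl.grab_frame('scene')['pixels'][130:380,200:450,::-1];b=ctrl.grab_frame('top')['pixels'][60:300,160:400,::-1]
a=cv2.resize(a,None,fx=2,fy=2,interpolation=cv2.INTER_CUBIC);b=cv2.resize(b,(290,290))
cv2.imwrite('pics/s7.png',np.hstack([a,cv2.copyMakeBorder(b,0,a.shape[0]-290,0,0,0)]))
```

```text
(no output)
```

View pics/s7.png

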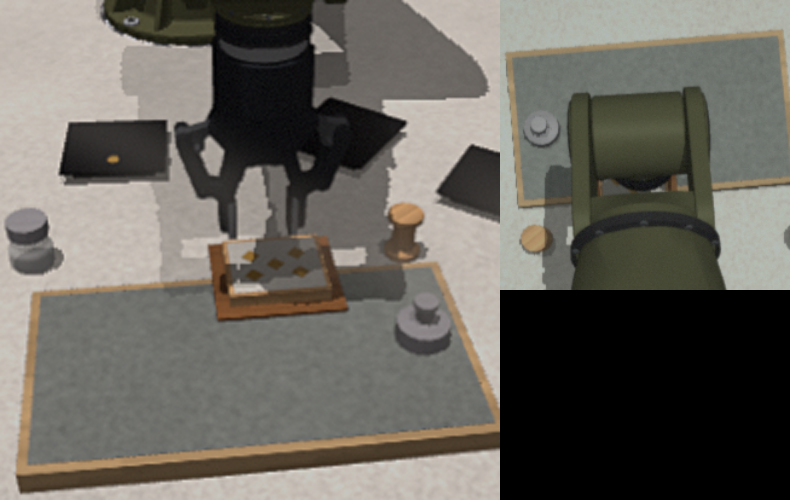

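The mount has fallen over: it lies glass up on the board, overhanging the near edge. I'll retract, descend behind it and look.

>>> step_arm(commands=[[[-2, -0.5, 0.4], 0], [[-5, -0.5, 0.8], 0], [[-8, -0.5, 0.8], 0], [[-10, -0.5, 0.8], 0], [[-10, -0.5, 0.8], 0], [[-10, 2, 0.8], 0], [[-10, 4, 0.8], 0], [[-10, 5, 0.8], 0], [[-10, 5.7, 0.8], 0], [[-10, 5.7, 0.8], 0], [[-10, 5.7, 0.8], 0]])

```text
clock: 16.27
tool_pos: [0.5409, 0.0768, 0.0296]
tcp_rot: [-0.706, 0.707, 0.028, -0.035]
contact_force: [0.2, 1.2, 0.6]
finger_gap: 0.0428
```

Run:
```python
from rig import ctrl
from h import *
f=ctrl.grab_frame('top');pickle.dump(f,open('top8.pkl','wb'))
a=ctrl.grab_frame('scene')['pixels'][130:380,200:450,::-1];b=f['pixels'][130:310,190:360,::-1]
a=cv2.resize(a,None,fx=1.6,fy=1.6);b=cv2.resize(b,(378,400),interpolation=cv2.INTER_CUBIC)
cv2.imwrite('pics/s8.png',np.hstack([a,b]))
```

```text
(no output)
```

View pics/s8.png

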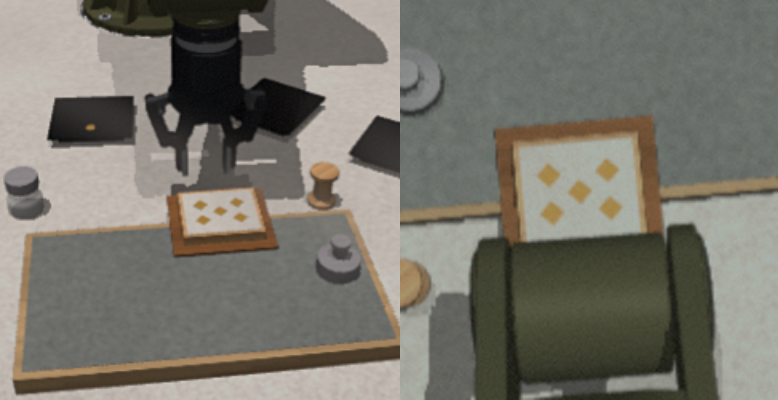

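Glass up, about 42 mm overhanging, with the fingers behind and centred on it. I'll push it on by the side of the glazed case.

>>> step_arm(commands=[[[0.8, 0.25, 0], 0], [[1.6, 0.25, 0], 0], [[2.4, 0.25, 0], 0], [[3.0, 0.25, 0], 0], [[3.5, 0.25, 0], 0], [[4.0, 0.25, 0], 0], [[4.5, 0.25, 0], 0], [[5.0, 0.25, 0], 0], [[5.5, 0.25, 0], 0], [[6.0, 0.25, 0], 0], [[6.5, 0.25, 0], 0], [[7.0, 0.25, 0], 0], [[7.5, 0.25, 0], 0], [[8.0, 0.25, 0], 0], [[8.5, 0.25, 0], 0], [[9.0, 0.25, 0], 0], [[9.5, 0.25, 0], 0], [[10.0, 0.25, 0], 0], [[10.5, 0.25, 0], 0], [[10.9, 0.25, 0], 0]])

```text
clock: 18.88
tool_pos: [0.6496, 0.0864, 0.0259]
tcp_rot: [-0.706, 0.707, 0.028, -0.035]
contact_force: [-1.4, 0.3, 1.4]
finger_gap: 0.0426
```

>>> step_arm(commands=[[[0.2, 0, 0], 0], [[0.2, 0, 0], 0], [[-1, -0.2, 0], 0], [[-2, -1, 0], 0], [[-4, -5, 0], 0], [[-10, -10, 0], 0], [[-16, -13, 0], 0], [[-22, -15, 0], 0], [[-28, -15, 0], 0], [[-28, -15, 0], 0], [[-28, -15, 0], 0], [[-28, -15, 0], 0]])

```text
clock: 20.38
tool_pos: [0.373, 0.0622, 0.179]
tcp_rot: [-0.706, 0.707, 0.028, -0.034]
contact_force: [-0.9, 0.4, -0.0]
finger_gap: 0.0427
```

Run:
```python
from rig import ctrl
from h import *
s=ctrl.read_state();print(s['clock'],s['tool_pos'],s['contact_force'])
f=ctrl.grab_frame('top');g=ctrl.grab_frame('scene')
a=g['pixels'][130:380,190:460,::-1];b=f['pixels'][60:320,150:440,::-1]
a=cv2.resize(a,(390,361));b=cv2.resize(b,(403,361),interpolation=cv2.INTER_CUBIC)
cv2.imwrite('pics/s9.png',np.hstack([a,b]))
h=cv2.cvtColor(f['pixels'],cv2.COLOR_RGB2HSV);m=h[...,1]>60
x=m.copy();x[:112]=0;x[206:]=0;x[:,:200]=0;x[:,390:]=0
for c in big(x)[:3]:
    b=cv2.boxPoints(cv2.minAreaRect(c));P=ray(f,b,.0245);Q=(P[:,:2]-[.620,.060])@np.array([[.9962,-.0871],[.0871,.9962]])
    print(cv2.contourArea(c),Q.round(4).tolist(),np.linalg.norm(P-np.roll(P,1,0),axis=1).round(4))
y=m.copy();y[:,:160]=0;y[:,210:]=0;y[:238]=0;y[280:]=0
print('spool px',[cv2.minAreaRect(c)[0] for c in big(y)[:1]])
```

```text
20.375 [0.37298238 0.06217426 0.17896953] [-0.92082516  0.40752944 -0.04113718]
4465.0 [[0.1338, 0.085], [0.1344, -0.0255], [0.0334, -0.0251], [0.0333, 0.0848]] [0.1005 0.1105 0.1009 0.1099]
spool px [(189.91177368164062, 257.35296630859375)]
```

View pics/s9.png

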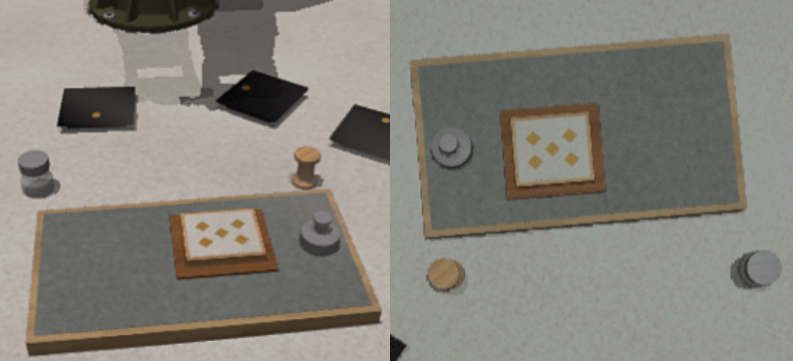

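The mount lies glass up, 33–134 mm in from the near edge (100 × 110 mm footprint measured), so all of it is on the board. The spool is at the same pixel as before, and the weight and jar look untouched. The arm is clear, so I'm handing in.

```bash
python3 -c "
from rig import ctrl
f=ctrl.grab_frame('top')['pixels'].astype(int)
import pickle,numpy as np
g=pickle.load(open('top0.pkl','rb'))['pixels'].astype(int)
for n,(u,v) in dict(weight=(194,165),jar=(416,254),spool=(190,257)).items(): print(n,abs(f-g)[v-18:v+18,u-16:u+16].mean().round(2))
print(ctrl.sign_off())"
```

```text
weight 2.13
jar 2.27
spool 2.18
the job is handed in; nothing more can be done
None
```

The mount now lies glass up with all of it on the board, and the job is handed in at about 20.5 s of the 69 s allowed.

**What I did:** I pushed the mount with two fingertips until it was flush against the board's near edge. I then raised its trailing rim by friction, keeping pressure on, and pushed it through vertical until it fell over onto the board. Last, I pushed it on by the side of the glazed case and moved the arm clear. I never gripped it.

**Last checks:**
- **Mount position:** it spans 33 to 134 mm in from the near edge and −25 to +85 mm along it. The measured footprint is 100 × 110 mm, which matches the given size.
- **Bystanders:** the image patches around the spool, jar and weight differ from the start only by a uniform small amount, like camera noise. The spool is at the same pixel as before.
- **Arm:** it read about 1 N of wrist force when clear, which is within its noise.

**What went off plan:** while passing vertical, the fingertips rode in the notch above the glazed case and the wrist reading reached 43 N. That is below the 120 N wrist limit. The contact was at the fingertips as far as I can tell, so I took the 40 N limit for the arm and gripper body not to apply. I only read the force at the end of each call, so the peak could have been somewhat higher. I relieved it at once, and the mount then went over as intended.

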